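Index the lamp's wide aperture and fire a test exposure

ROBOT

A 6-joint arm with a two-finger parallel gripper is mounted at the origin on a cart in front of the work surface, level with it; the furniture and walls round the work are solid. World frame = base frame: x ahead of the robot, y to its left, z up, the work surface at z = 0. Lengths are in m, angles in rad, forces in N, time in s.
With the tool pointing down it reaches from about 0.4 to 0.825 m from the base axis. Payload 7 kg.
Tool frame: the origin (TCP) lies between the finger pads; the fingertips stand 8 mm ahead of it and the grasp point (between the pads) lies 11 mm behind it (arm.finger_overhang is the distance from the TCP to the fingertips, in m); z points along the fingers, y is the line along which they close (so a half turn about z gives the same grasp; the last joint's range is limited). The gripper opens to 88 mm and grips with 3 to 60 N. Pads are 19 mm wide; open, the fingers measure 130 mm over their backs; the gripper's body (78 mm by 193 mm) begins 47 mm behind the grasp point.
Start: joints at [1.453, 0.359, 0.012, 0, -1.224, -0.288], TCP at [0.266, 0.62, 0.235] pointing down, gripper open.
Joint ranges: [-3.07, 3.07], [-1.43, 2.12], [-1.02, 1.25], [-3.03, 1.67], [-3.05, -0], [-3.03, 3.03]. Speed limits (rad/s): [2.39, 2.39, 3.01, 3.14, 3.14, 3.14].

INTERFACE

Orientations are given as [roll, pitch, yaw] about the fixed x, y, z axes, in that order (R = Rz(yaw) Ry(pitch) Rx(roll)).
In Python, from station import arm gives the robot as it stands.
- The arm moves only by the tool move_arm, never from a script. Its argument "rows" is text: rows parted by semicolons, each of 7 numbers parted by spaces: the turn, a rotation vector about the tool's x, y, z in degrees, then the shift along the tool's x, y, z in m, then the finger opening in m, from 0 to 0.0876. A call has 1 to 8 rows; each row shifts and turns the commanded pose from where the row before left it, along the tool's axes as they then stand; what a row does not reach is not made up. A row lasts 1/8 s, in which the tool goes at most 62.5 mm and 10.7 degrees, less where a joint would pass 70% of its speed; a pose out of reach is approached as far as the arm can. A call is refused whole if a number of a shift passes 0.0625 or a number of a turn 10.7, either way. A call with a gripper value outside its range is refused whole. The fingers move at their own pace and stop on an object; "squeeze" is the grip in N (left out, the last holds). Time passes only in rows, so rows that do not move let the fingers close. It gives the time, the measured TCP pose, the force, the opening and the grip force at its end, in the units of the state.
- arm.get_state(): the state, without advancing time (a new reading comes with each control period).
- arm.grab_frame(name): name is "scene" or "top"; returns (picture, depth): 400x640x3 uint8, blue, green, red; 400x640 float32, m along the optical axis (not along the pixel's ray), 0 where there is no reading.
- arm.camera_model(name): a dict with "mtx" (3x3 intrinsics, pixels), "k1" (the pictures are not rectified: a ray, as slopes to the right and down, at radius r is drawn at 1 + k1 r^2 times it, then the intrinsics apply), "camera_from_world" (4x4, takes a point from world to camera coordinates). Camera axes: x right, y down, z forward; pixel columns grow to the right and rows downward; lengths in m; the calibration is good to about 2 mm. A picture is of the moment at which its call begins. camera_model takes no time and is no camera call.
- arm.job_done(): hands the job in; it is judged then, once.
The state is a dict: "t": time; "q": joint angles; "qd": joint speeds; "joint_efforts": joint torques, N m; "eef_pos": TCP position; "ee_rot": TCP orientation; "force": force on the tool from outside, world axes, zero at the start; "moment": the same for the moment, N m; "width": finger opening in m; "gripper_force": force on a finger pad.
Only numpy, scipy, OpenCV 4.12 (cv2) and the standard library are available. Lean on these libraries where they do the work, as an engineer would, in place of code of your own. Each camera call takes 0.05 s, during which the arm holds its last target. There are 200 camera calls.

TASK

Get the stimulation lamp ready and fire a test exposure. Its aperture wheel has been left wrong: lift the wheel by its knob off its index pin, turn it until the widest of the six holes shows in the fixed exit window and let it drop fully home on the pin, so that it is locked there. Only then squeeze the hand release beside it past the pressure point all the way into its second stage, hold it there for about a second, and let go; leave the bottle, beaker, dish, tape and scissors round the lamp where they are.

Things in the scene. Friction and masses are not known exactly. Their poses are not given: they have to be found in the camera images.
- lamp_unit: Stimulation lamp, fixed: flat grey housing, white lid 40 mm high, 200 (x) by 270 mm (y). Origin under its centre; its -x side has vent slots. On the lid: the wheel (axis x -12, y +52 mm), at x +68..92, y +22..82 mm a column whose bridge (72 to 77 mm high, over the wheel) holds the round exit window, and the hand release at y -92 mm.
- aperture_wheel: Aluminium disc, 146 mm wide, with knob; origin on its axis, at lid height when home. Six round holes 60 deg apart, 44 mm from the axis: the widest (28 mm, on its +x), then counter-clockwise from above 5, 8, 11, 14, 18 mm. 0.4 to 0.6 kg, falls home by its weight; raised, it turns endlessly both ways with slight friction and stays where left.
- index_pin: Fixed 7 mm steel pin, hardly chamfered, under the wheel's rim, opposite the window; origin at lid height. The rim has a notch for each hole. With a notch over the pin (within about 1.5 deg) the wheel drops home and is locked, play 1 deg each way; raised over 6 mm it is free. Between notches the rim rests on the pin, 6 mm up, as it mostly does at the start.
- knob (a point): Centre of the wheel's round black fluted knob, on its axis: 42 mm wide, 32 mm tall (16 mm above and below this point), 106 mm above the table when home, 112 mm resting on the pin. A 20 mm stem below. When home the bridge's top is 13 mm below the knob's underside. Turns and rises with the wheel; x axis points to the widest hole.
- wide_aperture (a point): Centre of the widest hole (28 mm), at the top of the wheel's disc, 44 mm from the axis. It belongs straight under exit_window.
- exit_window (a point): Centre of the exit window, a 37 mm round opening in the lamp's bridge, 77 mm above the table, 44 mm from the wheel's axis on its lamp +x side. Its axes are the lamp's.
- wheel_lift (a joint): Height of the wheel above home, m: 0 home (locked when a notch is on the pin), about 0.006 resting on the pin's top, 0.011 the upper stop.
- release_grip (a point): Middle of the hand release, 106 mm above the table; axes are the lamp's. Fixed black grip on the +y side (outer face at y +27 mm, 30 mm wide in x, top 126 mm above the table); aluminium lever on the -y side, its rubber finger roll (14 mm thick, level with this point, 26 mm wide) reaching y -28 mm; lever top 121 mm, pivot 54 mm up. Squeeze them together along y: 55 mm over all at rest, 42 mm fully in.
- lever_pad (a point): Outermost point of the lever's rubber finger roll (the pad), 107 mm above the table at rest; it moves with the lever, about 13 mm towards the grip in all.
- release_takeup (a joint): First stage of the lever, rad: 0 at rest, 0.13 at the pressure point (7 mm at the pad). Takes 2.5 to 4 N at the pad; springs back when let go.
- release_lever (a joint): Second stage of the lever, rad, after the first: 0 until the pressure point is overcome, 0.115 fully in (6 mm more at the pad). Starts to move at about 10 N at the pad, 13 N fully in, then a hard stop. Springs back when let go.
- saline_bottle: Bystander: white screw-cap bottle, 52 mm wide, 115 mm tall, behind the lamp. Origin under its centre.
- glass_beaker: Bystander: clear beaker, 47 mm wide, 56 mm tall, behind the lamp. Origin under its centre.
- petri_dish: Bystander: clear lidded dish, 62 mm wide, 14 mm high, in front of the lamp. Origin under its centre.
- tape_roll: Bystander: paper tape roll lying flat, 54 mm wide, 12 mm high, right of the lamp. Origin under its centre.
- scissors: Bystander: fine steel scissors lying flat, 118 mm long (along its y), right of the lamp. Origin under its centre.

How it is judged:
By the outcome, as a careful person would: the job done as asked, in the order asked, and still so for the second after the job is handed in, with the robot touching nothing.
It also fails if it takes over 58 s, if anything falls off the work surface, if the arm or the gripper's body presses on something with over 40 N, if the wrist force passes 120 N, or if a joint passes its speed limit or range.

## Working session

There is one attempt and no reset: what is moved stays moved. The work goes in short steps, Python scripts to look and compute and a tool call to move; the robot and the scene stay as the last step left them, time stands still between calls to the robot, and variables do not carry over. Pictures are saved under pics/ and viewed, at most 10 in all, crops included, and the job is handed in when it is done.

Besides the shell and the picture viewer there is one more tool, called after "Request:" by a JSON object that holds its "op" and its "data", one argument or row to a line. move_arm: Moves the arm, as the interface text tells. Its arguments: {"type":"object","properties":{"rows":{"type":"string"},"squeeze":{"type":"number"}},"required":["rows"]}

```bash
mkdir -p pics; cat > h.py <<'E'
import numpy as np, cv2
from station import arm
def grab(n,f=None):
    im,d=arm.grab_frame(n)
    if f: cv2.imwrite('pics/'+f,im)
    return im,d
def rays(n,px):
    m=arm.camera_model(n);K=np.array(m['mtx']);k=m['k1'];T=np.array(m['camera_from_world'])
    px=np.atleast_2d(np.array(px,float));p=np.c_[(px[:,0]-K[0,2])/K[0,0],(px[:,1]-K[1,2])/K[1,1]]
    u=p.copy()
    for _ in range(20): u=p/(1+k*(u**2).sum(1,keepdims=True))
    d=np.c_[u,np.ones(len(u))]
    return -T[:3,:3].T@T[:3,3], d@T[:3,:3]
def onplane(n,px,z):
    o,d=rays(n,px); return o+d*((z-o[2])/d[:,2])[:,None]
def atdepth(n,px,dep):
    o,d=rays(n,px); return o+d*np.atleast_1d(dep)[:,None]
def proj(n,P):
    m=arm.camera_model(n);K=np.array(m['mtx']);k=m['k1'];T=np.array(m['camera_from_world'])
    c=np.atleast_2d(P)@T[:3,:3].T+T[:3,3];u=c[:,:2]/c[:,2:];u=u*(1+k*(u**2).sum(1,keepdims=True))
    return u*[K[0,0],K[1,1]]+[K[0,2],K[1,2]]
E
python3 - <<'E'
from h import *
for n in('top','scene'):
    im,d=grab(n,n+'0.png'); print(n,arm.camera_model(n)); np.save(n+'d.npy',d)
print(arm.get_state(),arm.finger_overhang)
E
```

```text
top {'mtx': array([[514.71779637,   0.        , 326.24137556],
       [  0.        , 514.71779637, 200.24811492],
       [  0.        ,   0.        ,   1.        ]]), 'k1': -0.054788262020616964, 'camera_from_world': array([[-0.00977925, -0.99992938,  0.00675305, -0.27042532],
       [-0.98546506,  0.00849195, -0.16966588,  0.56578309],
       [ 0.16959655, -0.0083141 , -0.98547851,  0.91208552],
       [ 0.        ,  0.        ,  0.        ,  1.        ]])}
scene {'mtx': array([[506.77679969,   0.        , 313.04305554],
       [  0.        , 506.77679969, 204.44149225],
       [  0.        ,   0.        ,   1.        ]]), 'k1': -0.1548207118135639, 'camera_from_world': array([[ 0.66907923, -0.74301475, -0.0161885 , -0.56623214],
       [-0.57028986, -0.49933066, -0.65225637,  0.23641907],
       [ 0.47655268,  0.44564332, -0.75782555,  0.80258611],
       [ 0.        ,  0.        ,  0.        ,  1.        ]])}
{'t': 0.1, 'q': array([ 1.45307911e+00,  3.59311947e-01,  1.11798927e-02, -3.13368758e-04,
       -1.22409158e+00, -2.88067680e-01]), 'qd': array([ 0.00050434, -0.00176357,  0.00041721,  0.00118279,  0.00141032,
       -0.00036026]), 'joint_efforts': array([-1.14651382e-03, -5.84164560e+01,  2.93751097e+01,  7.01535836e+00,
        1.02176482e-02, -4.87190653e-05]), 'eef_pos': array([0.26632589, 0.61979203, 0.23373044]), 'ee_rot': array([ 3.14014046e+00, -1.23069733e-04, -4.05891505e-01]), 'force': array([-0.75359735, -0.00988643,  0.78724641]), 'moment': array([ 0.04854714, -0.0002826 , -0.04152722]), 'gripper_force': 0.0, 'width': 0.08777235726687643} 0.008
```

View pics/top0.png

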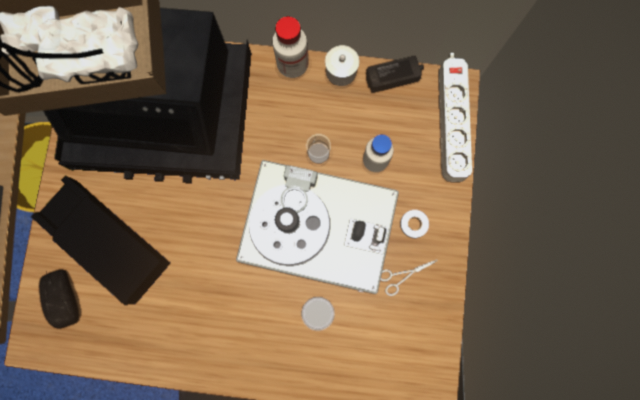

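View pics/scene0.png

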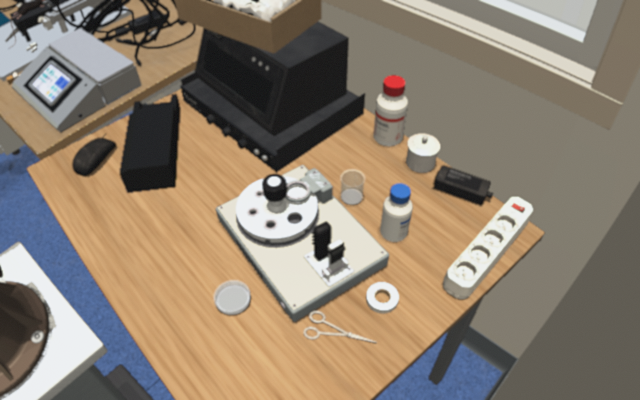

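The top view shows the lid with corners at about (263,163), (397,191), (379,292) and (239,260). The knob is at (287,220), the window at (294,200), the widest hole at (313,223) and the release at (358–378,235). The wheel has to turn roughly 80–90° counter-clockwise.

```bash
cat > m.py <<'E'
from h import *
def lamp(im):
    hsv=cv2.cvtColor(im,cv2.COLOR_BGR2HSV)
    m=((hsv[...,1]<45)&(hsv[...,2]>120)).astype(np.uint8)
    m=cv2.morphologyEx(m,cv2.MORPH_OPEN,np.ones((3,3)))
    c=[c for c in cv2.findContours(m,cv2.RETR_EXTERNAL,cv2.CHAIN_APPROX_NONE)[0] if cv2.pointPolygonTest(c,(340,260),False)>=0][0]
    P=onplane('top',c[:,0,:],0.04)
    r=cv2.minAreaRect((P[:,:2]*1000).astype(np.float32)); return r,P
E
python3 - <<'E'
from m import *
im=cv2.imread('pics/top0.png');d=np.load('topd.npy')
r,P=lamp(im);print(r, cv2.boxPoints(r))
# corners by hand
print(onplane('top',[(263,163),(397,191),(379,292),(239,260)],0.04).round(4))
# heights
for p in [(262,215),(287,245),(288,219),(300,178),(340,265),(358,230),(379,232),(313,223)]:
    print(p,atdepth('top',[p],d[p[1],p[0]]).round(4))
crop=cv2.resize(im[160:295,235:400],None,fx=4.8,fy=4.4,interpolation=cv2.INTER_CUBIC);cv2.imwrite('pics/c0.png',crop)
E
```

```text
((517.8901977539062, -259.66912841796875), (267.1009216308594, 198.74427795410156), 76.17717742919922) [[ 389.48804  -365.60983 ]
 [ 582.47656  -413.09387 ]
 [ 646.29236  -153.72842 ]
 [ 453.30383  -106.244385]]
[[ 0.6381 -0.1556  0.04  ]
 [ 0.5815 -0.41    0.04  ]
 [ 0.3932 -0.3709  0.04  ]
 [ 0.454  -0.1131  0.04  ]]
(262, 215) [[ 0.5343 -0.1577  0.0642]]
(287, 245) [[ 0.479  -0.2037  0.0653]]
(288, 219) [[ 0.5183 -0.2094  0.1253]]
(300, 178) [[ 0.6004 -0.2278  0.076 ]]
(340, 265) [[ 0.4432 -0.2999  0.0411]]
(358, 230) [[ 0.4981 -0.3284  0.1274]]
(379, 232) [[ 0.4949 -0.3646  0.1225]]
(313, 223) [[ 0.522  -0.2505  0.0387]]
```

View pics/c0.png

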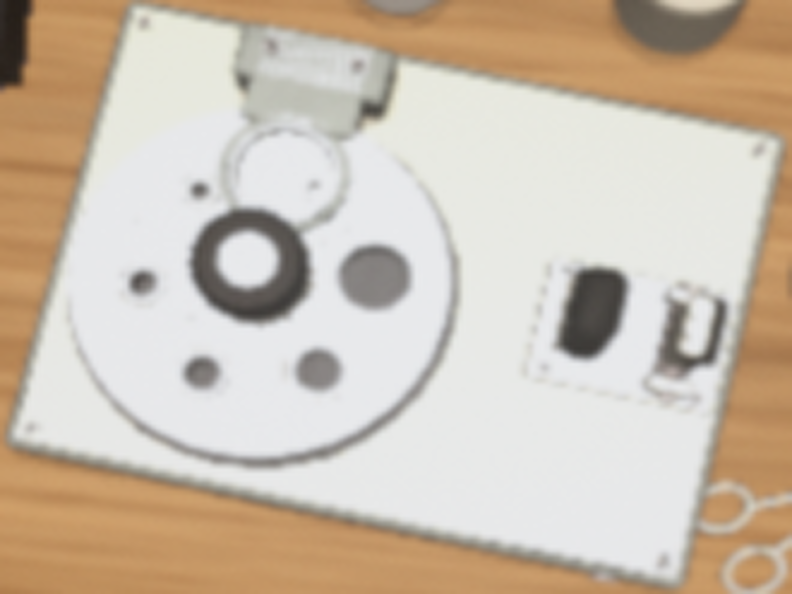

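```bash
python3 - <<'E'
from m import *
im=cv2.imread('pics/top0.png')
r,P=lamp(im);c=np.array(r[0])/1000;yaw=np.radians(r[2]-90)
R=np.array([[np.cos(yaw),-np.sin(yaw)],[np.sin(yaw),np.cos(yaw)]])
ax=c+R@[-.012,.052];print('lamp',c,np.degrees(yaw),'axis',ax,'release',c+R@[0,-.092],'win',ax+R@[.044,0])
# holes
g=cv2.cvtColor(im,cv2.COLOR_BGR2GRAY)
th=((g<190)*255).astype(np.uint8)
for k in cv2.findContours(th,cv2.RETR_LIST,cv2.CHAIN_APPROX_NONE)[0]:
    A=cv2.contourArea(k)
    if 3<A<900:
        p=k[:,0].mean(0)
        if 245<p[0]<335 and 180<p[1]<260:
            w=onplane('top',[p],0.0655)[0,:2]; v=w-ax
            print('hole',p.round(1),A,w.round(4),np.hypot(*v).round(4),(np.degrees(np.arctan2(v[1],v[0])-yaw)).round(1))
# knob dark
m=((g<90)*255).astype(np.uint8);
for k in cv2.findContours(m,cv2.RETR_EXTERNAL,cv2.CHAIN_APPROX_NONE)[0]:
    A=cv2.contourArea(k)
    (x,y),q=cv2.minEnclosingCircle(k)
    if A>60 and 270<x<395 and 190<y<260:
        print('dark',x,y,q,A,onplane('top',[(x,y)],.127).round(4))
for n in('top','scene'):
    d=np.load(n+'d.npy');yy,xx=np.mgrid[0:400:2,0:640:2];dd=d[::2,::2].ravel()
    W=atdepth(n,np.c_[xx.ravel(),yy.ravel()],dd);W=W[dd>0]
    for y0 in np.arange(-.4,.8,.1):
        s=W[(W[:,1]>y0)&(W[:,1]<=y0+.1)&(W[:,0]>.1)&(W[:,0]<1.1)]
        print(n,round(y0,1),[ (h,s[s[:,2]>h][:,0].min().round(2), s[s[:,2]>h][:,2].max().round(2)) if (s[:,2]>h).any() else None for h in(.1,.2)])
E
```

```text
lamp [ 0.5178902  -0.25966913] -13.822822570800781 axis [ 0.51866158 -0.20630805] release [ 0.49590953 -0.34900473] win [ 0.56138731 -0.21682054]
hole [276.4 244.4] 38.0 [ 0.4802 -0.1846] 0.0442 164.4
hole [300.9 243.5] 60.0 [ 0.4814 -0.2289] 0.0435 -134.9
hole [264.1 223.9] 20.0 [ 0.5178 -0.1619] 0.0444 105.0
hole [302.  250.7] 146.0 [ 0.4685 -0.2309] 0.0559 -140.1
hole [312.5 222.5] 161.0 [ 0.5196 -0.2501] 0.0438 -75.0
hole [286.4 218.5] 130.0 [ 0.5273 -0.2024] 0.0095 38.1
hole [289.8 217.6] 523.5 [ 0.5289 -0.2086] 0.0105 1.3
hole [276.3 202.8] 6.5 [ 0.5566 -0.1839] 0.044 44.4
hole [287.5 186. ] 5.0 [ 0.5878 -0.2043] 0.0691 15.5
dark 357.5 230.5 9.617792129516602 149.0 [[ 0.4973 -0.3276  0.127 ]]
dark 286.8333435058594 219.89999389648438 11.856363296508789 388.0 [[ 0.5165 -0.2075  0.127 ]]
dark 319.5 199.5 376.6703796386719 122787.5 [[ 0.5513 -0.2634  0.127 ]]
top -0.4 [(0.1, np.float64(0.48), np.float64(0.13)), None]
top -0.3 [(0.1, np.float64(0.5), np.float64(0.16)), None]
top -0.2 [(0.1, np.float64(0.5), np.float64(0.15)), None]
top -0.1 [(0.1, np.float64(0.65), np.float64(0.28)
[... 679 characters left out ...]
), np.float64(0.27)), (0.2, np.float64(0.94), np.float64(0.27))]
scene -0.1 [(0.1, np.float64(0.1), np.float64(0.28)), (0.2, np.float64(0.7), np.float64(0.28))]
scene -0.0 [(0.1, np.float64(0.66), np.float64(0.28)), (0.2, np.float64(0.7), np.float64(0.28))]
scene 0.1 [(0.1, np.float64(0.67), np.float64(0.27)), (0.2, np.float64(0.69), np.float64(0.27))]
scene 0.2 [(0.1, np.float64(0.68), np.float64(0.26)), (0.2, np.float64(0.68), np.float64(0.26))]
scene 0.3 [None, None]
scene 0.4 [None, None]
scene 0.5 [(0.1, np.float64(0.79), np.float64(0.11)), None]
scene 0.6 [None, None]
scene 0.7 [(0.1, np.float64(0.55), np.float64(0.14)), None]
scene 0.8 [(0.1, np.float64(0.49), np.float64(0.13)), None]
```

Request:
{"op": "move_arm", "data": {
  "rows": "0 0 0 0.0396 0.0468 0 0.0876;0 0 0 0.0396 0.0468 0 0.0876;0 0 0 0.0396 0.0468 0 0.0876;0 0 0 0.0396 0.0468 0 0.0876;0 0 0 0.0396 0.0468 0 0.0876;0 0 0 0.0396 0.0468 0 0.0876;0 0 0 0.0396 0.0468 0 0.0876;0 0 0 0.0396 0.0468 0 0.0876"
}}

```text
t: 1.1
eef_pos: [0.4097, 0.1492, 0.2347]
ee_rot: [-3.141, -0.0, -0.405]
force: [1.3, -0.2, 0.4]
width: 0.0874
gripper_force: 0.0
```

Request:
{"op": "move_arm", "data": {
  "rows": "0 0 0 0.0396 0.0468 0 0.0876;0 0 0 0.0396 0.0468 0 0.0876;0 0 0 0.0396 0.0468 0 0.0876;0 0 0 0.0396 0.0468 0 0.0876;0 0 0 0.0396 0.0468 0 0.0876;0 0 0 0.0396 0.0468 0 0.0876"
}}

```text
t: 1.85
eef_pos: [0.5174, -0.2028, 0.2344]
ee_rot: [-3.141, 0.0, -0.406]
force: [1.7, 1.3, -0.2]
width: 0.0875
gripper_force: 0.0
```

Request:
{"op": "move_arm", "data": {
  "rows": "0 0 9.5 0 0 0 0.0876;0 0 9.5 0 0 0 0.0876;0 0 9.5 0 0 0 0.0876;0 0 9.5 0 0 0 0.0876;0 0 9.5 0 0 0 0.0876;0 0 9.5 0 0 0 0.0876;0 0 0 0 0 0 0.0876;0 0 0 0 0 0 0.0876"
}}

```text
t: 2.85
eef_pos: [0.5171, -0.2007, 0.2344]
ee_rot: [3.141, 0.0, -1.397]
force: [-0.4, 1.0, -0.2]
width: 0.088
gripper_force: 0.0
```

Request:
{"op": "move_arm", "data": {
  "rows": "0 0 0 0.006 0.0006 0 0.0876;0 0 0 0 0 0.04 0.0876;0 0 0 0 0 0.04 0.0876;0 0 0 0 0 0.03 0.0876;0 0 0 0 0 0.02 0.0876;0 0 0 0 0 0 0.0876"
}}

```text
t: 3.6
eef_pos: [0.5165, -0.2069, 0.1031]
ee_rot: [3.138, 0.001, -1.4]
force: [-0.5, -0.8, 0.5]
width: 0.0875
gripper_force: 0.0
```

Request:
{"op": "move_arm", "data": {
  "rows": "0 0 0 0 0 0 0.03;0 0 0 0 0 0 0.03;0 0 0 0 0 0 0.03;0 0 0 0 0 0 0.03;0 0 0 0 0 0 0.03;0 0 0 0 0 0 0.03;0 0 0 0 0 0 0.03;0 0 0 0 0 0 0.03",
  "squeeze": 15
}}

```text
t: 4.6
eef_pos: [0.5191, -0.2067, 0.1053]
ee_rot: [-3.139, -0.001, -1.4]
force: [5.2, 0.6, 3.1]
width: 0.0415
gripper_force: 15.0
```

Request:
{"op": "move_arm", "data": {
  "rows": "0 0 0 0 -0.002 0 0.03;0 0 0 0 0 0 0.03;0 0 0 0 0 -0.002 0.03;0 0 0 0 0 -0.0015 0.03;0 0 0 0 0 0 0.03;0 0 0 0 0 0 0.03",
  "squeeze": 22
}}

```text
t: 5.35
eef_pos: [0.519, -0.2063, 0.1076]
ee_rot: [3.14, 0.0, -1.401]
force: [1.9, -0.3, -6.1]
width: 0.0416
gripper_force: 22.0
```

Request:
{"op": "move_arm", "data": {
  "rows": "0 0 -7.5 0 0 0 0.03;0 0 -7.5 0 0 0 0.03;0 0 -7.5 0 0 0 0.03;0 0 -7.5 0 0 0 0.03;0 0 -7.5 0 0 0 0.03;0 0 -7.5 0 0 0 0.03;0 0 -7.5 0 0 0 0.03;0 0 -7.5 0 0 0 0.03"
}}

```text
t: 6.35
eef_pos: [0.5182, -0.2065, 0.1074]
ee_rot: [3.141, 0.003, -0.35]
force: [0.6, -2.3, -5.8]
width: 0.0418
gripper_force: 22.0
```

Request:
{"op": "move_arm", "data": {
  "rows": "0 0 -7.5 0 0 0 0.03;0 0 -7.5 0 0 0 0.03;0 0 0 0 0 0 0.03;0 0 0 0 0 0 0.03"
}}

```text
t: 6.85
eef_pos: [0.5183, -0.2066, 0.1076]
ee_rot: [3.141, 0.002, -0.095]
force: [-1.9, -3.6, -5.6]
width: 0.0414
gripper_force: 22.0
```

```bash
python3 - <<'E'
from h import *
im,d=grab('top','t1.png');s,_=grab('scene','s1.png')
cv2.imwrite('pics/c1.png',np.hstack([cv2.resize(im[160:280,235:345],(400,436),interpolation=2),cv2.resize(s[140:260,210:320],(400,436),interpolation=2)]))
print(arm.get_state())
E
```

```text
{'t': 6.95, 'q': array([-2.82926990e-02,  2.86391443e-01, -4.12445230e-01,  1.91492219e-04,
       -8.74311563e-01,  1.50516842e+00]), 'qd': array([ 0.00221692,  0.00010523,  0.00238355, -0.00140541,  0.00019274,
        0.00753117]), 'joint_efforts': array([ 2.95127437e+00, -5.02949739e+01,  2.72920829e+01,  5.25680199e+00,
        7.93288462e-01, -1.05661547e-02]), 'eef_pos': array([ 0.51839177, -0.20660178,  0.10763806]), 'ee_rot': array([ 3.14129212e+00,  2.33724029e-03, -9.37979393e-02]), 'force': array([-2.34520335, -4.70273702, -5.55764731]), 'moment': array([-1.8775946 ,  0.7712386 ,  0.00599647]), 'gripper_force': 21.985608637332916, 'width': 0.04151529787111387}
```

View pics/c1.png

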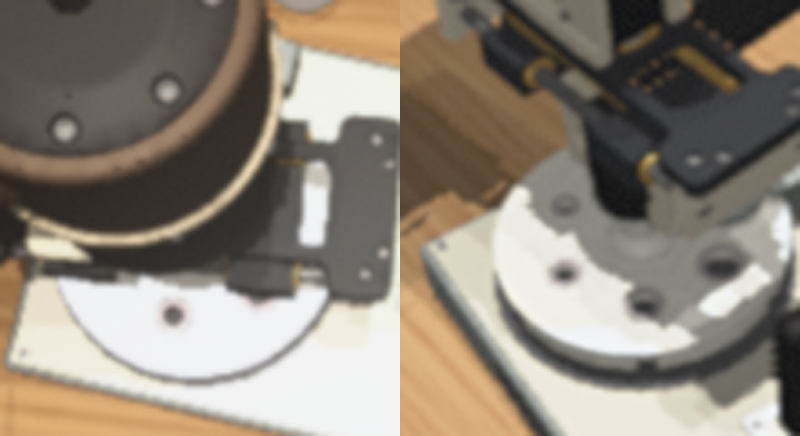

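The left panel (top) shows one hole at crop (173,315), the 11 mm one. The right panel (scene) shows four holes at crop (566,205), (564,272), (644,304) and (722,263). I'll measure the angle from these.

```bash
python3 - <<'E'
from h import *
ax=np.array([.5187,-.2065]);yaw=-13.82
def ang(n,p,z):
    w=onplane(n,[p],z)[0,:2]-ax; return np.hypot(*w).round(4),(np.degrees(np.arctan2(w[1],w[0]))-yaw).round(2)
for n,f,boxes in(('top','t1.png',[(282.6,246.7)]),('scene','s1.png',[(210+166*.275,140+205*.2752),(210+164*.275,140+272*.2752),(210+244*.275,140+304*.2752),(210+322*.275,140+263*.2752)])):
    g=cv2.cvtColor(cv2.imread('pics/'+f),cv2.COLOR_BGR2GRAY).astype(float)
    for x,y in boxes:
        x0,y0=int(x)-6,int(y)-6;w=g[y0:y0+14,x0:x0+14];wt=np.clip(np.median(w)-15-w,0,60);yy,xx=np.mgrid[0:14,0:14]
        p=(x0+(wt*xx).sum()/wt.sum(),y0+(wt*yy).sum()/wt.sum())
        print(n,(round(x,1),round(y,1)),np.round(p,1),ang(n,(x,y),.068),ang(n,p,.068))
E
```

```text
top (282.6, 246.7) [282.2 246.1] (np.float64(0.0442), np.float64(180.01)) (np.float64(0.0434), np.float64(178.74))
scene (255.7, 196.4) [255.5 196.2] (np.float64(0.042), np.float64(119.01)) (np.float64(0.0425), np.float64(118.73))
scene (255.1, 214.9) [256.  213.7] (np.float64(0.0429), np.float64(180.7)) (np.float64(0.0404), np.float64(178.87))
scene (277.1, 223.7) [277.5 223.5] (np.float64(0.0451), np.float64(-118.33)) (np.float64(0.0449), np.float64(-117.47))
scene (298.6, 212.4) [298.  213.3] (np.float64(0.0458), np.float64(-59.85)) (np.float64(0.046), np.float64(-62.83))
```

Request:
{"op": "move_arm", "data": {
  "rows": "0 0 0 0 0 0.002 0.03;0 0 0 0 0 0.002 0.03;0 0 0 0 0 0.0015 0.03;0 0 0 0 0 0 0.03;0 0 0 0 0 0 0.03"
}}

```text
t: 7.58
eef_pos: [0.5184, -0.2066, 0.1021]
ee_rot: [3.141, 0.002, -0.093]
force: [-1.8, -4.1, -5.6]
width: 0.0419
gripper_force: 22.0
```

Request:
{"op": "move_arm", "data": {
  "rows": "0 0 0 0 0 0.0015 0.03;0 0 0 0 0 0.0015 0.03;0 0 0 0 0 0 0.03;0 0 0 0 0 0 0.03"
}}

```text
t: 8.07
eef_pos: [0.5186, -0.2067, 0.1]
ee_rot: [3.141, 0.002, -0.093]
force: [-4.6, -3.8, 0.1]
width: 0.0416
gripper_force: 22.0
```

Request:
{"op": "move_arm", "data": {
  "rows": "0 0 0 0 0 0 0.06;0 0 0 0 0 0 0.0876;0 0 0 0 0 0 0.0876;0 0 0 0 0 0 0.0876;0 0 0 0 0 -0.03 0.0876;0 0 0 0 0 -0.06 0.0876;0 0 0 0 0 -0.04 0.0876;0 0 0 0 0 0 0.0876"
}}

```text
t: 9.07
eef_pos: [0.5216, -0.2067, 0.2335]
ee_rot: [3.141, -0.007, -0.091]
force: [0.1, -0.4, -1.0]
width: 0.0875
gripper_force: 0.0
```

Request:
{"op": "move_arm", "data": {
  "rows": "0 0 8.5 0 0 0 0.0876;0 0 0 0.0033 0.048 0 0.0876;0 0 0 0.0033 0.048 0 0.0876;0 0 0 0.0033 0.048 0 0.0876;0 0 0 0 0 0 0.0876;0 0 0 0 0 0 0.0876"
}}

```text
t: 9.82
eef_pos: [0.4945, -0.3484, 0.2285]
ee_rot: [-3.141, 0.002, -0.241]
force: [0.4, -0.5, -0.1]
width: 0.0875
gripper_force: 0.0
```

```bash
python3 - <<'E'
from h import *
im,d=grab('top','t2.png');s,_=grab('scene','s2.png')
cv2.imwrite('pics/c2.png',np.hstack([cv2.resize(im[155:295,230:400],(400,330),interpolation=2),cv2.resize(s[140:310,210:390],(400,330),interpolation=2)]))
for n,D in(('top',d),('scene',_)):
    yy,xx=np.mgrid[0:400,0:640];W=atdepth(n,np.c_[xx.ravel(),yy.ravel()],D.ravel());D0=np.load(n+'d.npy');W0=atdepth(n,np.c_[xx.ravel(),yy.ravel()],D0.ravel())
    for w in(W0,W):
        r=np.hypot(w[:,0]-.5187,w[:,1]+.2065);q=w[(r<.012)&(w[:,2]>.1)&(w[:,2]<.15),2];q2=w[(r>.055)&(r<.068)&(w[:,0]<.51)&(w[:,2]>.05)&(w[:,2]<.09),2]
        print(n,'knob top z',np.median(q),len(q),'disc z',np.median(q2),len(q2))
E
```

```text
top knob top z 0.12704993669805198 153 disc z 0.06356581326572674 688
top knob top z 0.12212689493881179 153 disc z 0.05855332446759698 649
scene knob top z 0.12825864956259253 104 disc z 0.06508629851462955 578
scene knob top z 0.1234770409890209 115 disc z 0.060086604268300314 564
```

View pics/c2.png

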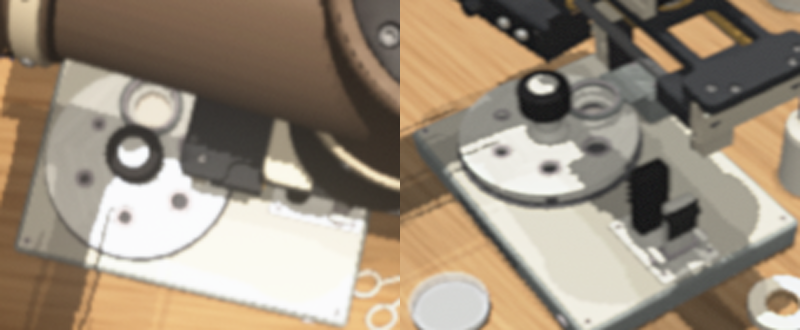

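Request:
{"op": "move_arm", "data": {
  "rows": "0 0 0 -0.0035 -0.048 0 0;0 0 0 -0.0035 -0.048 0 0;0 0 0 -0.0034 -0.0476 0 0;0 0 0 0 0 0.04 0;0 0 0 0 0 0.04 0;0 0 0 0 0 0.012 0;0 0 0 0 0 0 0;0 0 0 0 0 0 0"
}}

```text
t: 10.92
eef_pos: [0.5201, -0.2067, 0.1391]
ee_rot: [-3.142, -0.002, -0.24]
force: [-0.2, -0.8, -0.5]
width: 0.0132
gripper_force: 0.0
```

Request:
{"op": "move_arm", "data": {
  "rows": "0 0 0 0 0 0.002 0;0 0 0 0 0 0.001 0;0 0 0 0 0 0 0;0 0 0 0 0 0 0"
}}

```text
t: 11.42
eef_pos: [0.519, -0.2067, 0.1347]
ee_rot: [3.142, -0.0, -0.24]
force: [0.7, -0.5, 0.3]
width: 0.0002
gripper_force: 0.0
```

Request:
{"op": "move_arm", "data": {
  "rows": "0 0 0 0 0 0.002 0;0 0 0 0 0 0.001 0;0 0 0 0 0 0.001 0;0 0 0 0 0 0 0;0 0 0 0 0 0 0"
}}

```text
t: 12.05
eef_pos: [0.519, -0.2066, 0.1306]
ee_rot: [3.142, -0.0, -0.24]
force: [0.0, -0.7, -0.1]
width: 0.0005
gripper_force: 0.0
```

Request:
{"op": "move_arm", "data": {
  "rows": "0 0 0 0 0 0.001 0;0 0 0 0 0 0 0;0 0 0 0 0 0 0"
}}

```text
t: 12.42
eef_pos: [0.5194, -0.2068, 0.1302]
ee_rot: [3.141, -0.001, -0.24]
force: [-2.0, 0.3, 5.9]
width: 0.0005
gripper_force: 2.7
```

Request:
{"op": "move_arm", "data": {
  "rows": "0 0 0 0 0 0.001 0;0 0 0 0 0 0.001 0;0 0 0 0 0 0 0;0 0 0 0 0 0 0"
}}

```text
t: 12.92
eef_pos: [0.5201, -0.2071, 0.13]
ee_rot: [3.141, -0.003, -0.239]
force: [-4.5, 2.0, 16.7]
width: 0.0007
gripper_force: 8.7
```

Request:
{"op": "move_arm", "data": {
  "rows": "0 0 0 0 0 -0.05 0.0876;0 0 0 0 0 -0.05 0.0876;0 0 0 0.0039 0.048 0 0.0876;0 0 0 0.0039 0.048 0 0.0876;0 0 0 0.0039 0.048 0 0.0876;0 0 0 0 0 0 0.0876;0 0 0 0 0 0 0.0876;0 0 0 0 0 0 0.0876"
}}

```text
t: 13.92
eef_pos: [0.4964, -0.3484, 0.2276]
ee_rot: [-3.141, -0.0, -0.239]
force: [0.2, 0.8, -0.5]
width: 0.075
gripper_force: 0.0
```

```bash
python3 - <<'E'
from h import *
s,d=grab('scene','s3.png')
e=arm.get_state();p=e['eef_pos'];print(p,e['ee_rot'])
yy,xx=np.mgrid[0:400,0:640];W=atdepth('scene',np.c_[xx.ravel(),yy.ravel()],d.ravel())
R=lambda w:(w[:,:2]-np.array([.4959,-.349]))@np.array([[.971,.239],[-.239,.971]])
L=R(W);L=np.c_[L[:,0],L[:,1],W[:,2]];
for lo,hi in((-.04,-.002),(.005,.04)):
    q=L[(abs(L[:,0])<.03)&(L[:,1]>lo)&(L[:,1]<hi)&(W[:,2]>.1)&(W[:,2]<.135)]
    print(len(q),np.percentile(q,[3,50,97],axis=0).round(4).tolist())
cv2.imwrite('pics/c3.png',cv2.resize(s[100:320,200:440],(720,660//1-60),interpolation=2))
E
```

```text
[ 0.49647637 -0.34835425  0.22769585] [-3.14149343e+00 -2.23944310e-04 -2.38698713e-01]
207 [[-0.0111, -0.0294, 0.1058], [-0.0011, -0.0246, 0.1173], [0.0114, -0.0164, 0.1235]]
318 [[-0.0132, 0.0073, 0.1011], [-0.002, 0.0112, 0.1216], [0.0131, 0.0237, 0.1283]]
```

View pics/c3.png

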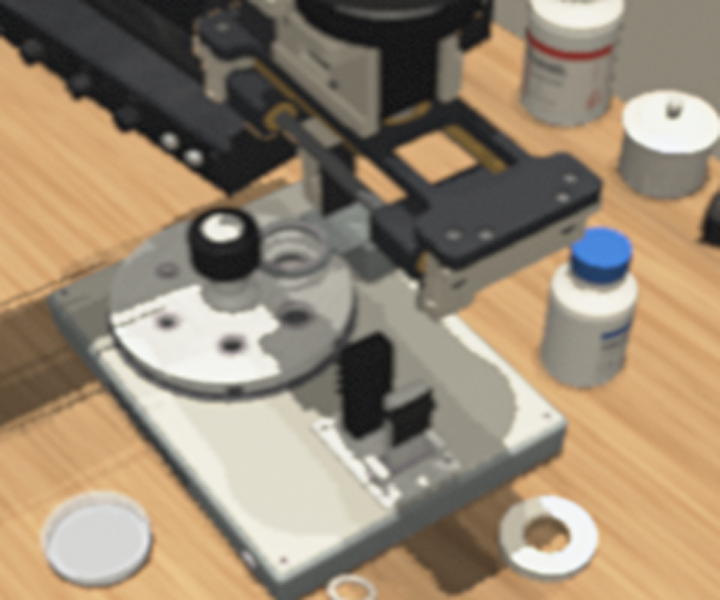

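Crop (370,385) is the black grip and (410,415) the lever; the tool is centred over them, and the bystanders are untouched. Now lowering.

Request:
{"op": "move_arm", "data": {
  "rows": "0 0 0 0 0 0.04 0.0876;0 0 0 0 0 0.04 0.0876;0 0 0 0 0 0.035 0.0876;0 0 0 0 0 0.018 0.0876;0 0 0 0 0 0 0.0876;0 0 0 0 0 0 0.0876"
}}

```text
t: 14.72
eef_pos: [0.497, -0.3491, 0.0956]
ee_rot: [3.141, -0.001, -0.239]
force: [-0.3, 0.1, -0.4]
width: 0.0877
gripper_force: 0.0
```

Request:
{"op": "move_arm", "data": {
  "rows": "0 0 0 0 0 0 0.06;0 0 0 0 0 0 0.056;0 0 0 0 0 0 0.056;0 0 0 0 0 0 0.056;0 0 0 0 0 0 0.056",
  "squeeze": 4
}}

```text
t: 15.35
eef_pos: [0.4961, -0.3497, 0.0948]
ee_rot: [3.141, -0.0, -0.24]
force: [-1.2, -2.5, 1.5]
width: 0.0563
gripper_force: 1.4
```

Request:
{"op": "move_arm", "data": {
  "rows": "0 0 0 0 0.001 0 0.056;0 0 0 0 0 0 0.03;0 0 0 0 0 0 0.03;0 0 0 0 0 0 0.03;0 0 0 0 0 0 0.03",
  "squeeze": 25
}}

```text
t: 15.98
eef_pos: [0.497, -0.3456, 0.0945]
ee_rot: [-3.136, -0.0, -0.239]
force: [4.1, 27.0, 9.7]
width: 0.045
gripper_force: 25.0
```

Request:
{"op": "move_arm", "data": {
  "rows": "0 0 0 0 -0.002 0 0.03;0 0 0 0 -0.002 0 0.03;0 0 0 0 0 0 0.03"
}}

```text
t: 16.35
eef_pos: [0.4975, -0.3441, 0.0945]
ee_rot: [-3.139, -0.0, -0.239]
force: [1.5, 11.6, 5.7]
width: 0.0418
gripper_force: 25.0
```

Request:
{"op": "move_arm", "data": {
  "rows": "0 0 0 0 -0.001 0 0.03;0 0 0 0 0 0 0.03;0 0 0 0 0 0 0.03;0 0 0 0 0 0 0.03;0 0 0 0 0 0 0.03;0 0 0 0 0 0 0.03;0 0 0 0 0 0 0.03"
}}

```text
t: 17.23
eef_pos: [0.4974, -0.344, 0.0945]
ee_rot: [-3.14, -0.0, -0.24]
force: [-0.1, 7.4, 3.8]
width: 0.0418
gripper_force: 25.0
```

Request:
{"op": "move_arm", "data": {
  "rows": "0 0 0 0 0 0 0.0876;0 0 0 0 0 0 0.0876;0 0 0 0 0 0 0.0876;0 0 0 0 0 0 0.0876;0 0 0 0 0 0 0.0876;0 0 0 0 0 0 0.0876"
}}

```text
t: 17.98
eef_pos: [0.4972, -0.3452, 0.0946]
ee_rot: [-3.141, -0.0, -0.24]
force: [0.6, -0.0, 0.2]
width: 0.0873
gripper_force: 0.0
```

Request:
{"op": "move_arm", "data": {
  "rows": "0 0 0 0 0 -0.03 0.0876;0 0 0 0 0 -0.05 0.0876;0 0 0 0 0 -0.05 0.0876;0 0 0 -0.05 0 0 0.0876;0 0 0 -0.03 0 0 0.0876;0 0 0 0 0 0 0.0876;0 0 0 0 0 0 0.0876"
}}

```text
t: 18.85
eef_pos: [0.4199, -0.3265, 0.225]
ee_rot: [3.141, -0.001, -0.24]
force: [0.0, -0.4, 0.2]
width: 0.0875
gripper_force: 0.0
```

```bash
python3 - <<'E'
from h import *
im,d=grab('top','t4.png');s,d2=grab('scene','s4.png')
cv2.imwrite('pics/c4.png',np.hstack([cv2.resize(im[120:340,230:450],(400,400),interpolation=2),cv2.resize(s[140:340,200:400],(400,400),interpolation=2)]))
yy,xx=np.mgrid[0:400,0:640];w=atdepth('scene',np.c_[xx.ravel(),yy.ravel()],d2.ravel())
r=np.hypot(w[:,0]-.5187,w[:,1]+.2065);print(np.median(w[(r<.012)&(w[:,2]>.1)&(w[:,2]<.15),2]))
E
```

```text
0.1235932327627759
```

View pics/c4.png

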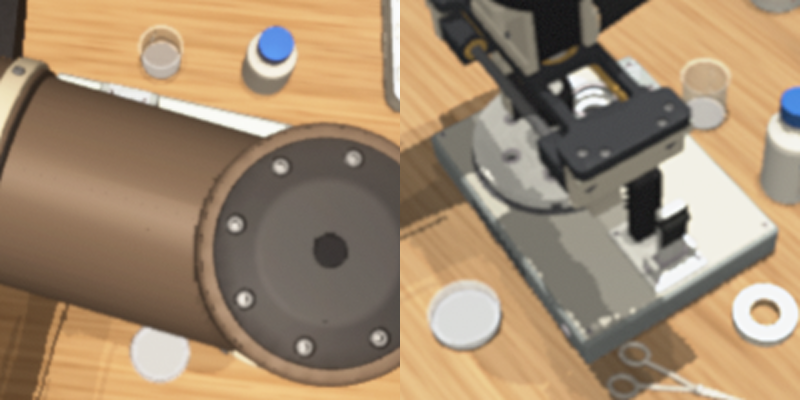

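The lever is back out at crop (675,225) and the bystanders are in place. The knob height is still at the home value, and the arm is clear.

```bash
python3 -c "
from station import arm
print(arm.job_done())"
```

```text
the job is handed in; nothing more can be done
None
```

The wheel is home on its pin with the widest hole measured under the window. After that, the release was squeezed into its second stage, held for about 1 s and let go, and the job was handed in at about 19 s with the bystanders where they were.

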